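# Clamp a shoe last in its jig

### The arm

A 7-joint arm with a two-finger parallel gripper is mounted at the origin on the work surface. World frame = base frame: x ahead of the robot, y to its left, z up, the work surface at z = 0. Lengths are in m, angles in rad, forces in N, time in s.
With the tool pointing down it reaches from about 0.4 to 0.875 m from the base axis. Payload 4.4 kg.
Tool frame: the origin (TCP) lies on the centre line of the jaws, within the pads' length; the fingertips stand 17 mm ahead of it and the grasp point (between the pads) lies 2 mm behind it; x points along the fingers, y is the direction in which the jaws open and shut, and the axes are right-handed (so a half turn about x gives the same grasp; the last joint's range is limited). The gripper opens to 85 mm and grips with 20 to 120 N. Pads are 22 mm wide; open, the fingers measure 114 mm over their backs; the gripper's body (76 mm by 85 mm) begins 54 mm behind the grasp point. The pads swing forward as they close: fully open they stand 13 mm farther back than shut.
Start: joints at [-1.232, 0.628, 0.038, 1.517, -0.027, 0.996, -0.02], TCP at [0.256, 0.597, 0.211] pointing down, gripper open.
Joint ranges: [-3.06, 3.06], [-0.37, 2.12], [-1.25, 1.32], [0.18, 2.47], [-1.1, 4.24], [0.23, 1.98], [-2.94, 2.94]. Speed limits (rad/s): [2.57, 2.57, 3.14, 3.14, 3.14, 3.14, 3.14].

### API

Orientations are given as a unit quaternion [x, y, z, w].
In Python, from bench import env gives the robot as it stands.
- The arm moves only by the tool play_rows, never from a script. Its argument "commands" is a list of rows, each a list of 2 entries, a list of its own where there are three numbers: the shift along the tool's x, y, z in m, then the turn about the tool's x in degrees. In form: [[[tx, ty, tz], roll], ...]. A call has 1 to 12 rows; each row is the pose to reach, as a shift and turn from the pose measured when the call began, along the tool's axes at that moment; what a row does not reach only later rows make up. A row lasts 1/8 s, in which the tool goes at most 62.5 mm and 10.7 degrees, less where a joint would pass 70% of its speed; a pose out of reach is approached as far as the arm can. A call with a gripper value outside its range is refused whole. "gripper" is the opening, from -1 (shut) to 1 (fully open), set as the call begins (left out, the last holds). The fingers move at their own pace and stop on an object; "newtons" is the grip in N (left out, the last holds). Time passes only in rows, so rows that repeat a pose let the fingers close. It gives the time, the measured TCP pose, the force and the opening at its end, in the units of the state.
- env.get_obs(): the state, without advancing time (a new reading comes with each control period).
- env.capture(name): name is "side" or "top" or "wrist"; returns (picture, depth): 480x640x3 uint8, red, green, blue; 480x640 float32, m along the optical axis (not along the pixel's ray), 0 where there is no reading.
- env.camera_params(name): a dict with "fx", "fy", "cx", "cy" (pixels), "R" (3x3) and "t" (3): a world point X has camera coordinates R X + t; the wrist camera has in their place "hand_eye" (4x4, takes a point from camera to tool coordinates, whose origin is the TCP and whose axes are the tool frame's). Camera axes: x right, y down, z forward; pixel columns grow to the right and rows downward; lengths in m; the calibration is good to about 2 mm. A picture is of the moment at which its call begins: read the wrist's pose just before it. camera_params takes no time and is no camera call.
- env.finish_job(): hands the job in, once; it reports no verdict.
The state is a dict: "time_s": time; "q": joint angles; "joint_vel": joint speeds; "effort": joint torques, N m; "eef_pos": TCP position; "eef_rot": TCP orientation; "contact_force": force on the tool from outside, world axes, zero at the start; "wrist_torque": the same for the moment, N m; "width": opening from 0.0 (shut) to 1.0 (fully open).
Only numpy, scipy, OpenCV 4.12 (cv2) and the standard library are available. Lean on these libraries where they do the work, as an engineer would, in place of code of your own. Each camera call takes 0.05 s, during which the arm holds its last target.

### The job

The green shoe last in the clamping jig must be locked down for the next operation. With the fingertips, push the last along the bed by its toe until its heel is against the blue stop, then push the clamp's red crossbar over past centre, towards the last, so that it snaps shut and its rubber foot presses on the last. Do not pick anything up, and leave the other things on the bench where they are.

Things in the scene. Friction and masses are not known exactly. Their poses are not given: they have to be found in the camera images.
- jig: Jig screwed to the bench: aluminium bed 375 x 112 mm, top at z = 0.018, two guide rails 12 mm high and 76 mm apart, blue heel stop, behind it a blue tower with the clamp. Origin: at bench level on the bed's centre line; x along the bed to the stop, z up. In its frame the bed spans x -0.235 to 0.14, rails -0.20 to 0.07, tower 0.084 to 0.130 (y +-0.026, up to z 0.133).
- stop_face (a point): Foot of the blue heel stop's face, on the bed top and centre line, x = 0.070 in the jig's frame. The stop is 76 mm wide and 50 mm high above the bed. With the heel touching it the last's origin is at x = -0.020 in the jig's frame and its toe at x = -0.110.
- last: Green plastic shoe last, 180 x 64 x 78 mm high, 0.3 to 0.55 kg, standing sole down on the bed between the rails. Origin: centre of its sole; x axis to the heel (+0.090, towards the stop); toe at x = -0.090, rounded, 20 mm high there and 30 mm high 17 mm further back. Flat cone top 78 mm up, from x = 0.01 to 0.085. Starts 35 to 80 mm short of the stop; slides under 1 to 6 N.
- clamp_lever (a joint): Clamp lever angle, rad: 0 = open (crossbar leans away from the last, arm and rubber foot raised), 1.1 = shut (crossbar leans over the last, foot down). An over-centre spring drives it to the nearer end; centre is 0.55. At the crossbar a level push of about 7 to 12 N starts it, falling to nothing at centre; past centre it snaps shut by itself.
- clamp_pivot (a point): The lever's axis, between the tower's cheeks: parallel to the jig's y, at x = 0.105, z = 0.118 in its frame. The crossbar is 90 mm from it.
- clamp_bar (a point): Centre of the clamp lever's red crossbar, a round bar 80 mm long and 20 mm thick parallel to the jig's y axis, at the end of the lever's thin steel stem (11 mm thick). Open it is at x = 0.152, z = 0.195 in the jig's frame; at centre x = 0.105, z = 0.208; shut x = 0.058, z = 0.195.
- clamp_pad: Black rubber foot, 20 mm in diameter and 12 mm thick, on a spring spindle under the end of the clamp's arm; origin at the middle of its underside. Shut, it stands on the cone top of the last at x = 0.020 in the jig's frame and presses with about 3 N.
- spare_last_a: A spare green last, same shape as the one in the jig (180 mm long, 64 mm wide at the ball, 78 mm high), standing loose on the bench away from the jig. Origin: centre of its sole.
- spare_last_b: Another loose spare green last of the same shape on the bench. Origin: centre of its sole.
- insole_stack: Loose stack of dark red insoles, 175 mm long, 62 mm wide, 12 mm high, lying beside the jig. Origin: centre of its underside.
- tape_roll: Loose roll of pale masking tape lying flat beside the jig, 90 mm across, 24 mm high. Origin: centre of its underside.
- hammer: Loose hammer lying beside the jig. Origin: underside, its handle along its x axis.
- glue_jar: Loose white jar with black lid, 68 mm across, 85 mm high, beside the jig. Origin: centre of its underside.
- glue_brush: Loose brush lying on the bench beyond the jig. Origin: underside, along its x axis.
Not all that is in view belongs to the job. What is shaped like the last but brown is not meant.

How it is judged:
By the outcome, as a careful person would: the job done as asked, in the order asked, and still so for the second after the job is handed in, with the robot touching nothing.
It also fails if it takes over 48 s, if anything falls off the work surface, if the arm or the gripper's body presses on something with over 40 N, if the wrist force passes 120 N, or if a joint passes its speed limit or range.

## Working session

There is one attempt and no reset: what is moved stays moved. The work goes in short steps, Python scripts to look and compute and a tool call to move; the robot and the scene stay as the last step left them, time stands still between calls to the robot, and variables do not carry over. Pictures are saved under pics/ and viewed, and the job is handed in when it is done.

Besides the shell and the picture viewer there is one more tool, called after "Emit:" by a JSON object that holds its "api" and its "payload", one argument or row to a line. play_rows: Moves the arm, as the interface text tells. Its arguments: {"type":"object","properties":{"commands":{"type":"array"},"gripper":{"type":"number"},"newtons":{"type":"number"}},"required":["commands"]}

```bash
ls; mkdir -p pics; python3 - <<'E'
from bench import env
import cv2,numpy as np
o=env.get_obs();print({k:np.round(v,3) for k,v in o.items()})
for n in("top","side"):
    im,d=env.capture(n);cv2.imwrite(f"pics/{n}0.png",im[...,::-1]);np.save(f"pics/{n}0.npy",d)
    print(n,env.camera_params(n))
print(env.camera_params("wrist"))
E
```

```text
pics
{'time_s': np.float64(0.0), 'q': array([-1.232,  0.629,  0.038,  1.518, -0.027,  0.996, -0.02 ]), 'joint_vel': array([-0.001,  0.001,  0.001,  0.001, -0.001, -0.   ,  0.001]), 'effort': array([ 1.0000e-03, -5.6341e+01,  1.2260e+00, -1.9344e+01,  1.1000e-02,
        1.1000e-02, -0.0000e+00]), 'eef_pos': array([0.256, 0.597, 0.21 ]), 'eef_rot': array([ 0.141,  0.693, -0.143,  0.693]), 'contact_force': array([ 0.545, -0.304,  0.23 ]), 'wrist_torque': array([ 0.014,  0.034, -0.004]), 'width': np.float64(0.999)}
top {'fx': 434.4565683189481, 'fy': 434.4565683189481, 'cx': 325.2670080258201, 'cy': 242.72013992522992, 'R': array([[ 0.04637361, -0.99892102, -0.0025081 ],
       [-0.97870365, -0.04493213, -0.20030043],
       [ 0.19997162,  0.01174334, -0.97973131]]), 't': array([-0.06381927,  0.48703669,  1.10319392])}
side {'fx': 538.5673881637175, 'fy': 538.5673881637175, 'cx': 326.6559897026085, 'cy': 238.32674944157853, 'R': array([[ 0.72380886, -0.68962119,  0.02287657],
       [-0.34139417, -0.38673669, -0.85667074],
       [ 0.5996255 ,  0.61225594, -0.5153561 ]]), 't': array([-0.38063781,  0.27532579,  1.14976244])}
{'fx': 419.83060037650364, 'fy': 419.83060037650364, 'cx': 317.5031765931001, 'cy': 240.8925136727821, 'hand_eye': array([[ 1.91660403e-04, -2.57956500e-01,  9.66156513e-01,
        -1.62665615e-01],
       [ 9.99999915e-01, -3.02294865e-04, -2.79084505e-04,
        -8.13031250e-04],
       [ 3.64055815e-04,  9.66156485e-01,  2.57956420e-01,
        -6.49808867e-02],
       [ 0.00000000e+00,  0.00000000e+00,  0.00000000e+00,
         1.00000000e+00]])}
```

View pics/top0.png

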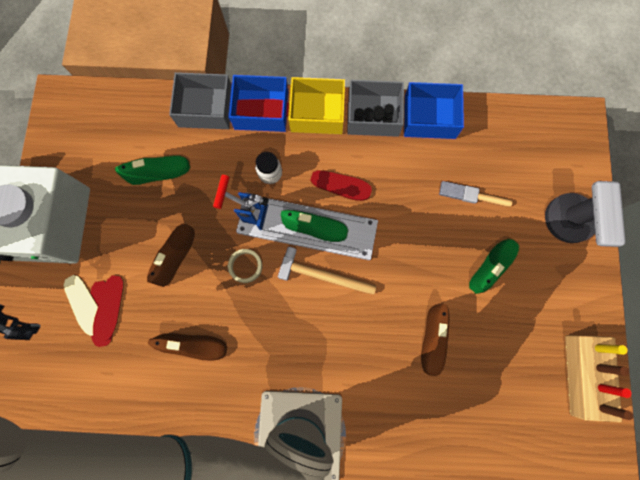

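View pics/side0.png

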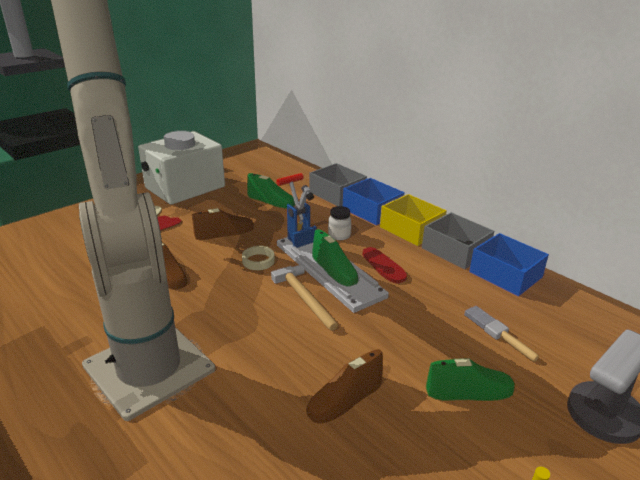

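Candidates: the green last in the jig at top (315,224); the spare greens at (152,168) and (495,265); the browns at (171,255), (188,346) and (436,340). I choose (315,224), the only one on the bed between the rails. Next I'll check that in a crop and measure the jig.

```bash
cat > h.py <<'E'
import numpy as np,cv2
from bench import env
from scipy.spatial.transform import Rotation as Rot
def cloud(n,d):
    p=env.camera_params(n);v,u=np.mgrid[:480,:640]
    c=np.stack([(u-p['cx'])/p['fx']*d,(v-p['cy'])/p['fy']*d,d],-1)
    if n!='wrist': return (c-p['t'])@p['R']
def proj(n,X):
    p=env.camera_params(n);c=np.atleast_2d(X)@p['R'].T+p['t']
    return np.c_[c[:,0]/c[:,2]*p['fx']+p['cx'],c[:,1]/c[:,2]*p['fy']+p['cy']]
E
python3 - <<'E'
from h import *
im=cv2.imread('pics/top0.png');d=np.load('pics/top0.npy');P=cloud('top',d)
s=cv2.imread('pics/side0.png')
a=cv2.resize(im[160:280,200:400],None,fx=4,fy=4,interpolation=2)
cv2.imwrite('pics/c1.png',a)
cv2.imwrite('pics/c2.png',cv2.resize(s[160:320,230:400],None,fx=3.5,fy=3.5,interpolation=2))
hsv=cv2.cvtColor(im,cv2.COLOR_BGR2HSV)
z=P[...,2]
box=np.zeros((480,640),bool);box[170:270,205:390]=1
# bed top
m=box&(abs(z-0.018)<0.004)&(hsv[...,1]<60)
q=P[m][:,:2]; print('bed n',len(q),np.median(z[m]))
r=cv2.minAreaRect(q.astype(np.float32));print('bed rect',r)
g=box&(hsv[...,0]>45)&(hsv[...,0]<85)&(hsv[...,1]>120)&(z>0.02)
q=P[g];print('green',len(q),q.min(0),q.max(0),cv2.minAreaRect(q[:,:2].astype(np.float32)))
rd=box&((hsv[...,0]<8)|(hsv[...,0]>172))&(hsv[...,1]>150)&(z>0.15)
q=P[rd];print('red',len(q),q.min(0),q.max(0),q.mean(0),cv2.minAreaRect(q[:,:2].astype(np.float32)))
b=box&(hsv[...,0]>100)&(hsv[...,0]<125)&(hsv[...,1]>120)
q=P[b];print('blue',len(q),q.min(0),q.max(0))
E
```

```text
bed n 2082 0.0190090911114155
bed rect ((0.5349308252334595, 0.005567207932472229), (0.37067487835884094, 0.197098970413208), 67.89759826660156)
green 1175 [ 0.25901664 -0.09781604  0.02860171] [0.56323615 0.07718722 1.17822722] ((0.43911978602409363, -0.05540415644645691), (0.3261922001838684, 0.15280234813690186), 24.91521644592285)
red 286 [ 0.25901664 -0.05482199  0.18947168] [0.61114795 0.22199068 1.17822722] [0.56590888 0.2032     0.21711294] ((0.41884273290634155, 0.09896702319383621), (0.43871331214904785, 0.0656687319278717), 35.38409423828125)
blue 381 [ 0.25901664 -0.05482199  0.02612109] [0.59090126 0.18834998 1.17822722]
```

View pics/c1.png

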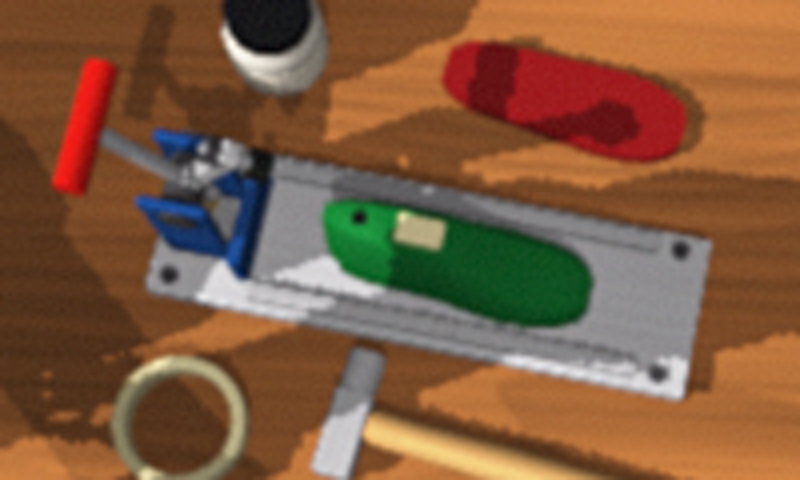

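View pics/c2.png

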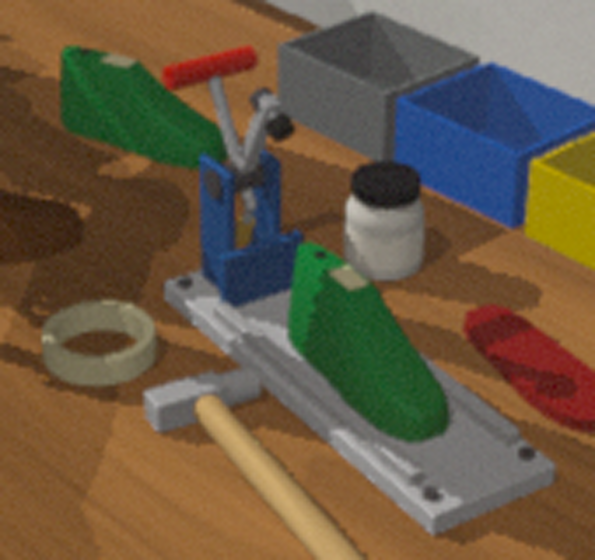

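```bash
cat >> h.py <<'E'
def ray(n,uv,z):
    p=env.camera_params(n);R=p['R'];c=-R.T@p['t']
    w=R.T@np.array([(uv[0]-p['cx'])/p['fx'],(uv[1]-p['cy'])/p['fy'],1]);return c+w*(z-c[2])/w[2]
E
python3 - <<'E'
from h import *
A=ray('top',(200+711/4-.4,160+238/4-.4),.018);B=ray('top',(200+684/4-.4,160+399/4-.4),.018);C=ray('top',(200+148/4-.4,160+290/4-.4),.018)
print(A,B,C,np.linalg.norm(A-B),np.linalg.norm(B-C))
ex=(C-B);yaw=np.arctan2(ex[1],ex[0]);ey=A-B;print(np.degrees(yaw),np.degrees(np.arctan2(ey[1],ey[0])))
im=cv2.imread('pics/top0.png');d=np.load('pics/top0.npy');P=cloud('top',d)
hsv=cv2.cvtColor(im,cv2.COLOR_BGR2HSV);z=P[...,2]
def jig(yaw,O): 
    c,s=np.cos(yaw),np.sin(yaw);return (P-np.r_[O,0])@np.array([[c,-s,0],[s,c,0],[0,0,1]])
u=np.array([np.cos(yaw),np.sin(yaw)])
O=(A+B)[:2]/2+u*.235
print('O',O,'check C side',C[:2]-u*.14)
J=jig(yaw,O)
box=np.zeros((480,640),bool);box[170:270,205:390]=1;box&=(z<.25)
def st(n,m):
    q=J[m];print(n,len(q));print(np.round(np.percentile(q,[1,5,50,95,99],axis=0),4))
g=box&(hsv[...,0]>45)&(hsv[...,0]<85)&(hsv[...,1]>120)&(z>0.02)
st('green',g)
st('greentop',box&(abs(z-.096)<.004)&(J[...,0]<.06)&(J[...,0]>-.2))
st('greentoe',g&(J[...,2]<.05)&(J[...,0]<-.1))
st('red',box&((hsv[...,0]<8)|(hsv[...,0]>172))&(hsv[...,1]>150)&(z>0.17))
st('blue',box&(hsv[...,0]>100)&(hsv[...,0]<125)&(hsv[...,1]>120)&(z>.05))
st('blue high',box&(hsv[...,0]>100)&(hsv[...,0]<125)&(hsv[...,1]>120)&(z>.1))
E
```

```text
[ 0.56877243 -0.18120147  0.018     ] [ 0.45560449 -0.16549043  0.018     ] [0.51436229 0.20323537 0.018     ] 0.11425330643024788 0.37337808604291994
80.94583611558754 -7.9038213464408855
O [0.54916996 0.05872595] check C side [0.49233076 0.06497977]
green 1172
[[-0.1544 -0.02    0.0318]
 [-0.1459 -0.0149  0.0392]
 [-0.0796  0.0105  0.0651]
 [ 0.0056  0.0264  0.0975]
 [ 0.0151  0.0294  0.1001]]
greentop 303
[[-0.0679 -0.0164  0.0922]
 [-0.0637 -0.0141  0.0928]
 [-0.0277 -0.0011  0.0964]
 [ 0.011   0.0115  0.0994]
 [ 0.0165  0.014   0.0999]]
greentoe 158
[[-0.1576 -0.0193  0.0302]
 [-0.1554 -0.0138  0.0318]
 [-0.141   0.0177  0.045 ]
 [-0.1065  0.0291  0.0495]
 [-0.1016  0.03    0.0499]]
red 282
[[ 0.1416 -0.0374  0.191 ]
 [ 0.1422 -0.034   0.1975]
 [ 0.1491  0.0032  0.2039]
 [ 0.159   0.0389  0.208 ]
 [ 0.1601  0.0406  0.2094]]
blue 318
[[ 0.0692 -0.023   0.0512]
 [ 0.0697 -0.0205  0.0543]
 [ 0.0924  0.0228  0.0776]
 [ 0.1241  0.0306  0.1352]
 [ 0.1265  0.0369  0.1372]]
blue high 127
[[ 0.084  -0.0235  0.1018]
 [ 0.0858 -0.0222  0.106 ]
 [ 0.1087  0.0222  0.1317]
 [ 0.1257  0.0269  0.1366]
 [ 0.1271  0.0273  0.1384]]
```

```bash
python3 - <<'E'
from h import *
o=env.get_obs();R=Rot.from_quat(o['eef_rot']).as_matrix();print(R.round(3))
p=o['eef_pos'];yaw=np.radians(81.2);u=np.array([np.cos(yaw),np.sin(yaw),0]);v=np.array([-u[1],u[0],0])
O=np.array([.549,.0587,0])
f=lambda x,y,z:O+u*x+v*y+[0,0,z]
for n,t in dict(pre=f(-.19,.004,.1),toe=f(-.16,.004,.04),bar=f(.2,0,.2)).items(): print(n,t.round(3),(R.T@(t-p)).round(3))
print('angle of tool y,z',np.degrees(np.arctan2(R[1,1:],R[0,1:])))
# last outline at toe: jig y of green per x bin
im=cv2.imread('pics/top0.png');d=np.load('pics/top0.npy');P=cloud('top',d);hsv=cv2.cvtColor(im,cv2.COLOR_BGR2HSV)
box=np.zeros((480,640),bool);box[170:270,260:390]=1
g=box&(hsv[...,0]>45)&(hsv[...,0]<85)&(hsv[...,1]>120)
J=(P-O)@np.c_[u,v,[0,0,1]]
q=J[g]
for a in np.arange(-.17,.03,.01):
    s=q[(q[:,0]>=a)&(q[:,0]<a+.01)]
    if len(s)>2: print(round(a,3),len(s),np.percentile(s[:,1],[2,98]).round(3),np.percentile(s[:,2],[2,50,98]).round(3))
E
```

```text
[[-0.001  0.394  0.919]
 [-0.002  0.919 -0.394]
 [-1.    -0.002  0.   ]]
pre [ 0.516 -0.128  0.1  ] [ 0.111 -0.564  0.525]
toe [ 0.521 -0.099  0.04 ] [ 0.171 -0.535  0.517]
bar [0.58  0.256 0.2  ] [ 0.011 -0.186  0.432]
angle of tool y,z [ 66.81072431 -23.18927483]
-0.16 38 [-0.011  0.269] [0.032 0.044 1.178]
-0.15 64 [-0.016  0.025] [0.032 0.048 0.053]
-0.14 72 [-0.019  0.027] [0.034 0.051 0.055]
-0.13 76 [-0.02   0.029] [0.032 0.053 0.059]
-0.12 82 [-0.021  0.03 ] [0.033 0.058 0.064]
-0.11 85 [-0.02  0.03] [0.033 0.062 0.067]
-0.1 86 [-0.019  0.03 ] [0.037 0.068 0.076]
-0.09 83 [-0.017  0.029] [0.035 0.075 0.085]
-0.08 85 [-0.016  0.028] [0.035 0.082 0.091]
-0.07 72 [-0.014  0.026] [0.04  0.09  0.097]
-0.06 46 [-0.014  0.025] [0.037 0.074 0.096]
-0.05 43 [0.006 0.024] [0.037 0.074 0.097]
-0.04 39 [-0.016  0.023] [0.038 0.078 0.095]
-0.03 67 [-0.015  0.023] [0.037 0.092 0.102]
-0.02 74 [-0.013  0.022] [0.039 0.094 0.1  ]
-0.01 68 [-0.014  0.022] [0.036 0.093 0.102]
0.0 60 [-0.011  0.019] [0.039 0.093 0.101]
0.01 35 [-0.008  0.014] [0.046 0.092 0.099]
```

Emit:
{"api": "play_rows", "payload": {
  "commands": [
    [[-0.04,0,0],0],
    [[-0.09,-0.02,0.02],5],
    [[-0.09,-0.05,0.045],13],
    [[-0.09,-0.08,0.075],21],
    [[-0.09,-0.115,0.105],30],
    [[-0.09,-0.15,0.14],39],
    [[-0.09,-0.185,0.17],48],
    [[-0.09,-0.22,0.2],57],
    [[-0.09,-0.255,0.235],65],
    [[-0.09,-0.285,0.26],71],
    [[-0.09,-0.3,0.275],75],
    [[-0.09,-0.3,0.275],75.6]
  ],
  "gripper": -1
}}

```text
time_s: 1.6
eef_pos: [0.3908, 0.2126, 0.3008]
eef_rot: [-0.537, -0.459, 0.538, -0.46]
contact_force: [-0.0, 0.9, -0.7]
width: 0.002
```

```bash
cat >> h.py <<'E'
yaw=np.radians(81.2);u=np.array([np.cos(yaw),np.sin(yaw),0]);v=np.array([-u[1],u[0],0]);O=np.array([.549,.0587,0])
JR=np.c_[u,v,[0,0,1]]
f=lambda x,y,z:O+u*x+v*y+[0,0,z]
def rep(**t):
    o=env.get_obs();R=Rot.from_quat(o['eef_rot']).as_matrix();p=o['eef_pos']
    print('t',o['time_s'].round(2),'jig',((p-O)@JR).round(4),'F jig',(o['contact_force']@JR).round(1),'w',o['width'].round(3),'ang y,z',np.degrees(np.arctan2(R[1,1:],R[0,1:])).round(1),'q',o['q'].round(2))
    for n,x in t.items(): print(n,(R.T@(f(*x)-p)).round(4))
E
python3 -c "
from h import *
rep(pre=(-.205,.004,.15),pre2=(-.205,.004,.045))"
```

```text
Traceback (most recent call last):
  File "h.py", line 19, in rep
    print('t',o['time_s'].round(2),'jig',((p-O)@JR).round(4),'F jig',(o['contact_force']@JR).round(1),'w',o['width'].round(3),'ang y,z',np.degrees(np.arctan2(R[1,1:],R[0,1:])).round(1),'q',o['q'].round(2))
              ^^^^^^^^^^^^^^^^^
AttributeError: 'float' object has no attribute 'round'
```

```bash
sed -i "s/o\['time_s'\].round(2)/np.round(o['time_s'],2)/;s/o\['width'\].round(3)/np.round(o['width'],3)/" h.py
sed -i "s/o=env.get_obs();R=Rot/o={k:np.asarray(x) for k,x in env.get_obs().items()};R=Rot/" h.py
python3 -c "
from h import *
rep(pre=(-.205,.004,.15),pre2=(-.205,.004,.045))"
```

```text
t 1.6 jig [0.1278 0.1799 0.3008] F jig [ 0.9  0.2 -0.7] w 0.002 ang y,z [ -8.9 -98.9] q [-0.93  0.24  0.46  1.94 -0.13  0.99 -0.56]
pre [0.1512 0.1767 0.3322]
pre2 [0.2562 0.1767 0.3321]
```

Emit:
{"api": "play_rows", "payload": {
  "commands": [
    [[0,0.015,0.03],0],
    [[0,0.035,0.07],0],
    [[0,0.06,0.115],0],
    [[0,0.085,0.16],0],
    [[0,0.11,0.205],0],
    [[0,0.135,0.25],0],
    [[0.03,0.155,0.295],0],
    [[0.06,0.17,0.32],0],
    [[0.1,0.177,0.332],0],
    [[0.13,0.177,0.332],0],
    [[0.15,0.177,0.332],0],
    [[0.151,0.177,0.332],0]
  ]
}}

```text
time_s: 3.1
eef_pos: [0.5139, -0.1407, 0.1484]
eef_rot: [-0.536, -0.461, 0.538, -0.459]
contact_force: [0.7, 0.4, 0.8]
width: 0.001
```

```bash
cat > w.py <<'E'
import sys
from h import *
rep(pre2=(-.205,.004,.045))
o=env.get_obs();R=Rot.from_quat(o['eef_rot']).as_matrix();p=np.array(o['eef_pos'])
im,d=env.capture('wrist');cv2.imwrite(f'pics/{sys.argv[1]}.png',im[...,::-1])
c=env.camera_params('wrist');vv,uu=np.mgrid[:480,:640]
C=np.stack([(uu-c['cx'])/c['fx']*d,(vv-c['cy'])/c['fy']*d,d],-1)
H=c['hand_eye'];T=C@H[:3,:3].T+H[:3,3];W=T@R.T+p;J=(W-O)@JR;np.save(f'pics/{sys.argv[1]}.npy',J)
hsv=cv2.cvtColor(im,cv2.COLOR_RGB2HSV)
g=(d>0)&(hsv[...,0]>45)&(hsv[...,0]<85)&(hsv[...,1]>120)&(abs(J[...,1])<.06)&(J[...,2]>.019)&(J[...,2]<.12)
q=J[g];print(len(q),np.percentile(q,[.5,50,99.5],axis=0).round(4))
for a in np.arange(-.18,.08,.01):
    s=q[(q[:,0]>=a)&(q[:,0]<a+.01)]
    if len(s)>20: print(round(a,3),len(s),np.percentile(s[:,1],[1,99]).round(4),s[:,2].max().round(3))
E
python3 w.py w1
```

```text
t 3.1 jig [-0.2024  0.0042  0.1484] F jig [ 0.5 -0.7  0.8] w 0.001 ang y,z [ -8.7 -98.7] q [-0.1   0.59  0.47  1.92 -0.39  0.73  0.45]
pre2 [0.1034 0.0006 0.0026]
14815 [[-0.1605 -0.0289  0.0314]
 [-0.1094  0.0002  0.0579]
 [-0.0749  0.029   0.0831]]
-0.17 96 [-0.0105  0.0124] 0.042
-0.16 883 [-0.0195  0.0205] 0.048
-0.15 1290 [-0.024   0.0252] 0.051
-0.14 1460 [-0.0267  0.0273] 0.053
-0.13 1678 [-0.0285  0.0289] 0.058
-0.12 1888 [-0.0291  0.0291] 0.063
-0.11 2050 [-0.0296  0.0293] 0.068
-0.1 2202 [-0.0283  0.0279] 0.075
-0.09 2373 [-0.0276  0.0261] 0.083
-0.08 894 [-0.0272  0.025 ] 0.085
```

View pics/w1.png

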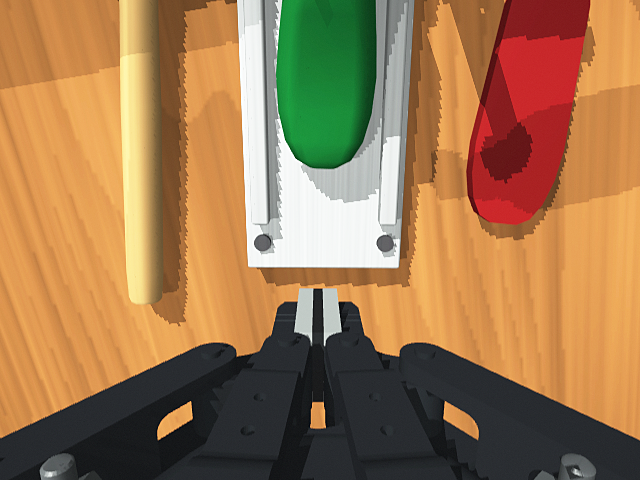

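Emit:
{"api": "play_rows", "payload": {
  "commands": [
    [[0.02,0.003,0],0],
    [[0.04,0.003,0],0],
    [[0.06,0.003,0],0],
    [[0.08,0.003,0],0],
    [[0.095,0.003,0],0],
    [[0.102,0.003,0],0],
    [[0.105,0.003,0],0],
    [[0.105,0.003,0],0]
  ]
}}

```text
time_s: 4.15
eef_pos: [0.5176, -0.142, 0.0448]
eef_rot: [-0.536, -0.461, 0.537, -0.46]
contact_force: [0.4, -0.9, -0.4]
width: -0.002
```

```bash
python3 -c "
from h import *
rep(toe=(-.173,.001,.043),end=(-.121,.001,.043))"
```

```text
t 4.15 jig [-0.2031  0.0003  0.0448] F jig [-0.8 -0.5 -0.4] w -0.002 ang y,z [ -8.8 -98.8] q [-0.01  0.75  0.35  1.97 -0.5   0.5   0.54]
toe [ 0.0017 -0.0007 -0.0301]
end [ 0.0017 -0.0006 -0.0821]
```

Free of contact at 18 mm over the bed. Now push slowly toward the stop, first 65 of about 82 mm.

Emit:
{"api": "play_rows", "payload": {
  "commands": [
    [[0.002,0,-0.01],0],
    [[0.002,0,-0.018],0],
    [[0.002,0,-0.024],0],
    [[0.002,0,-0.03],0],
    [[0.002,0,-0.035],0],
    [[0.002,0,-0.04],0],
    [[0.002,0,-0.045],0],
    [[0.002,0,-0.05],0],
    [[0.002,0,-0.055],0],
    [[0.002,0,-0.06],0],
    [[0.002,0,-0.065],0],
    [[0.002,0,-0.065],0]
  ]
}}

```text
time_s: 5.65
eef_pos: [0.5276, -0.077, 0.0427]
eef_rot: [-0.536, -0.461, 0.537, -0.46]
contact_force: [-0.1, -0.2, 0.2]
width: -0.003
```

```bash
python3 -c "
from h import *
rep(end=(-.121,.001,.043))"; python3 w.py w2; python3 - <<'E'
from h import *
im,d=env.capture('top');cv2.imwrite('pics/top1.png',cv2.resize(im[160:280,200:400,::-1],None,fx=4,fy=4,interpolation=2))
E
```

```text
t 5.65 jig [-0.1374  0.0004  0.0427] F jig [-0.2  0.1  0.2] w -0.003 ang y,z [ -8.7 -98.7] q [-0.14  0.75  0.36  1.98 -0.52  0.5   0.44]
end [-0.0003 -0.0006 -0.0164]
t 5.65 jig [-0.1374  0.0004  0.0427] F jig [-0.2  0.1  0.2] w -0.003 ang y,z [ -8.7 -98.7] q [-0.14  0.75  0.36  1.98 -0.52  0.5   0.44]
pre2 [-0.0023 -0.0037  0.0676]
36729 [[-1.425e-01 -2.750e-02  4.000e-02]
 [-8.430e-02 -1.000e-04  7.410e-02]
 [-4.190e-02  2.730e-02  9.680e-02]]
-0.15 364 [-0.0236  0.0252] 0.05
-0.14 1905 [-0.0251  0.0261] 0.084
-0.13 2843 [-0.0269  0.0277] 0.073
-0.12 3177 [-0.0278  0.028 ] 0.062
-0.11 3564 [-0.0283  0.0279] 0.068
-0.1 3966 [-0.0277  0.0271] 0.075
-0.09 4530 [-0.0267  0.0255] 0.082
-0.08 5320 [-0.0257  0.0233] 0.092
-0.07 5629 [-0.0235  0.0216] 0.098
-0.06 3054 [-0.0243  0.0211] 0.098
-0.05 2296 [-0.0242  0.0212] 0.098
-0.04 81 [-0.0255  0.0205] 0.08
```

View pics/w2.png

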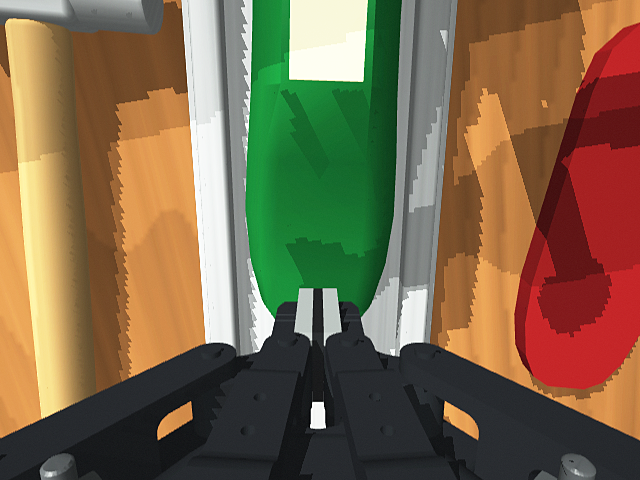

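View pics/top1.png

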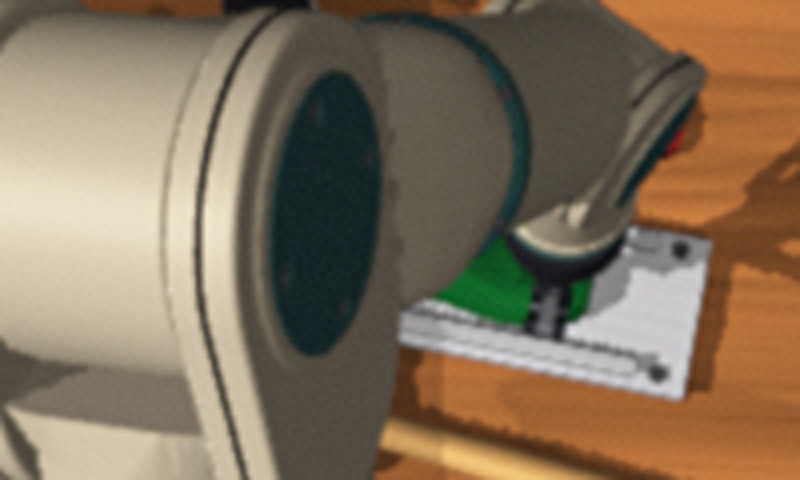

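```bash
python3 - <<'E'
from h import *
J=np.load('pics/w2.npy')
for u_,v_ in [(310,292),(310,320),(330,292),(318,292),(318,280),(285,300),(272,310),(366,310),(318,82),(318,60),(290,82),(318,200)]: print(u_,v_,J[v_,u_].round(4))
J=np.load('pics/w1.npy')
for u_,v_ in [(310,292),(322,164),(322,150),(322,170)]: print('w1',u_,v_,J[v_,u_].round(4))
c=env.camera_params('wrist');H=np.linalg.inv(c['hand_eye'])
for t in [(.017,0,-.011),(.017,0,0),(.017,0,.011),(0,0,-.011)]:
    X=H[:3,:3]@t+H[:3,3];print(t,X[0]/X[2]*c['fx']+c['cx'],X[1]/X[2]*c['fy']+c['cy'])
im,d=env.capture('side');cv2.imwrite('pics/s1.png',cv2.resize(im[160:320,230:430,::-1],None,fx=4,fy=3.7,interpolation=2))
E
```

```text
310 292 [-0.1271  0.0031  0.0712]
310 320 [-0.1271  0.0027  0.0928]
330 292 [-0.127  -0.0038  0.0713]
318 292 [-0.1271  0.0003  0.071 ]
318 280 [-0.1294  0.0003  0.0532]
285 300 [-0.1392  0.0135  0.0496]
272 310 [-0.1448  0.0191  0.0466]
366 310 [-0.1577 -0.0229  0.018 ]
318 82 [-0.0622  0.0004  0.0967]
318 60 [-0.0574  0.0004  0.0978]
290 82 [-0.0621  0.0073  0.0962]
318 200 [-0.0956  0.0004  0.0698]
w1 310 292 [-0.192   0.0068  0.1771]
w1 322 164 [-0.1598  0.0019  0.0403]
w1 322 150 [-0.1508  0.0019  0.0453]
w1 322 170 [-0.1657  0.0017  0.0178]
(0.017, 0, -0.011) 317.7748860303898 252.31441278292723
(0.017, 0, 0) 317.77967154785256 275.6087385080852
(0.017, 0, 0.011) 317.784316373101 298.21822078772226
(0, 0, -0.011) 317.8120345623231 264.18320514970327
```

View pics/s1.png

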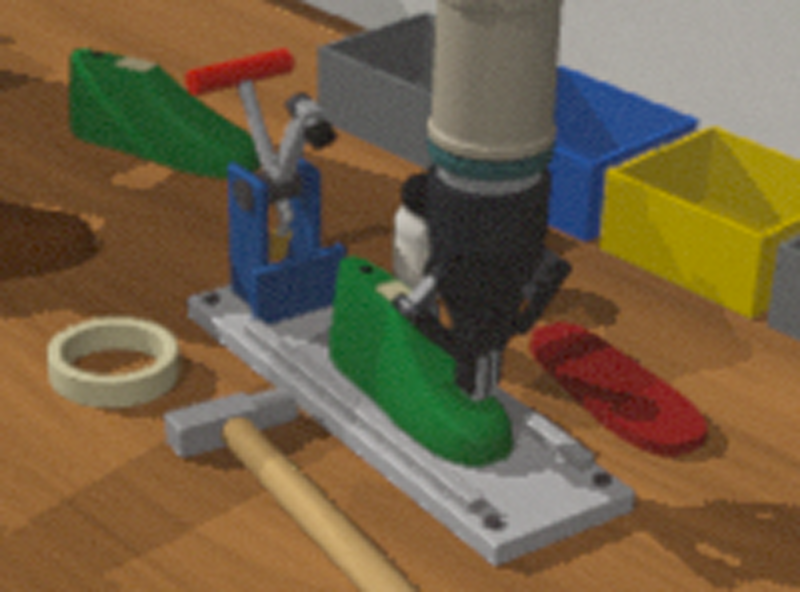

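```bash
python3 - <<'E'
from h import *
rep()
im,d=env.capture('side');P=(cloud('side',d)-O)@JR
cv2.imwrite('pics/s2.png',cv2.resize(im[215:295,310:410,::-1],None,fx=7,fy=7,interpolation=0))
for v_ in range(240,276,3):
    print(v_,[tuple(P[v_,u_].round(3)) for u_ in (347,350,353)])
E
```

```text
t 5.8 jig [-0.1383  0.0004  0.0427] F jig [-0.4 -0.7 -0.3] w -0.002 ang y,z [ -8.8 -98.8] q [-0.14  0.75  0.36  1.98 -0.52  0.5   0.44]
240 [(np.float64(-0.146), np.float64(0.015), np.float64(0.15)), (np.float64(-0.156), np.float64(0.014), np.float64(0.155)), (np.float64(-0.15), np.float64(-0.0), np.float64(0.147))]
243 [(np.float64(-0.15), np.float64(0.018), np.float64(0.145)), (np.float64(-0.154), np.float64(0.012), np.float64(0.145)), (np.float64(-0.143), np.float64(-0.006), np.float64(0.133))]
246 [(np.float64(-0.146), np.float64(0.015), np.float64(0.133)), (np.float64(-0.152), np.float64(0.01), np.float64(0.134)), (np.float64(-0.146), np.float64(-0.004), np.float64(0.126))]
249 [(np.float64(-0.147), np.float64(0.015), np.float64(0.124)), (np.float64(-0.153), np.float64(0.01), np.float64(0.126)), (np.float64(-0.149), np.float64(-0.002), np.float64(0.12))]
252 [(np.float64(-0.149), np.float64(0.016), np.float64(0.117)), (np.float64(-0.152), np.float64(0.009), np.float64(0.116)), (np.float64(-0.15), np.float64(-0.002), np.float64(0.112))]
255 [(np.float64(-0.143), np.float64(0.011)
[... 555 characters left out ...]
1), np.float64(0.077)), (np.float64(-0.151), np.float64(0.006), np.float64(0.078)), (np.float64(-0.152), np.float64(-0.003), np.float64(0.076))]
267 [(np.float64(-0.14), np.float64(0.007), np.float64(0.064)), (np.float64(-0.148), np.float64(0.003), np.float64(0.067)), (np.float64(-0.129), np.float64(-0.022), np.float64(0.047))]
270 [(np.float64(-0.139), np.float64(0.005), np.float64(0.053)), (np.float64(-0.137), np.float64(-0.006), np.float64(0.048)), (np.float64(-0.14), np.float64(-0.014), np.float64(0.047))]
273 [(np.float64(-0.145), np.float64(0.01), np.float64(0.049)), (np.float64(-0.147), np.float64(0.001), np.float64(0.047)), (np.float64(-0.149), np.float64(-0.007), np.float64(0.044))]
```

View pics/s2.png

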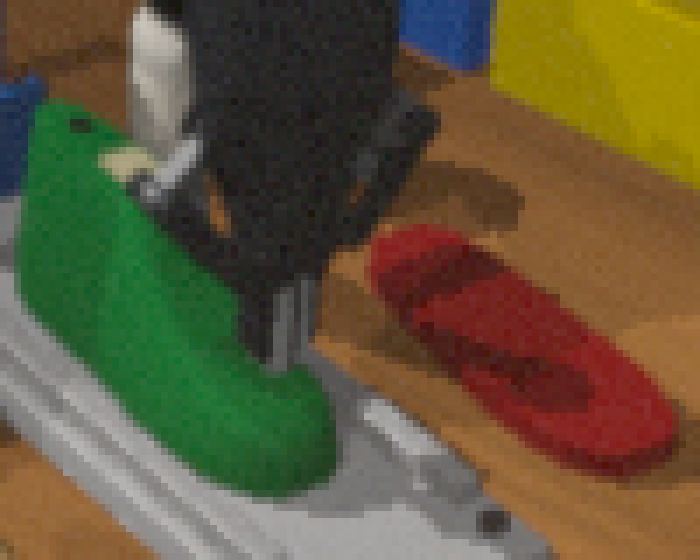

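Two cameras agree: the fingertips are at z ≈ 0.068 with the TCP at 0.043. So they stand about 25 mm behind the reported TCP, not 17 mm ahead. They passed above the toe and the last hasn't moved. Next I'll check the gripper's geometry relative to the reported TCP.

```bash
python3 - <<'E'
from h import *
J=np.load('pics/w1.npy')
r=J-np.array([-.2024,.0042,.1484])
m=(J[...,2]>.1)&(r[...,0]<.2)&np.isfinite(J).all(-1)
q=r[m]
for z in np.arange(.0,.2,.01):
    s=q[(q[:,2]>=z)&(q[:,2]<z+.01)]
    if len(s)>3: print(round(z,3),len(s),'x',s[:,0].min().round(3),s[:,0].max().round(3),'y',s[:,1].min().round(3),s[:,1].max().round(3))
rep()
E
```

```text
0.02 361 x 0.006 0.011 y -0.013 0.013
0.03 993 x 0.005 0.011 y -0.014 0.014
0.04 1180 x 0.005 0.011 y -0.014 0.014
0.05 1590 x -0.012 0.012 y -0.014 0.013
0.06 3796 x -0.013 0.014 y -0.033 0.033
0.07 10836 x -0.01 0.014 y -0.041 0.041
0.08 9534 x -0.01 0.017 y -0.051 0.049
0.09 19677 x -0.007 0.017 y -0.057 0.057
0.1 17425 x 0.003 0.018 y -0.057 0.056
0.11 4280 x 0.013 0.02 y -0.019 0.019
0.16 1229 x 0.064 0.064 y -0.0 -0.0
t 5.85 jig [-0.1384  0.0004  0.0427] F jig [-0.8  0.5  0.7] w -0.001 ang y,z [ -8.8 -98.8] q [-0.14  0.75  0.36  1.98 -0.52  0.5   0.44]
```

Emit:
{"api": "play_rows", "payload": {
  "commands": [
    [[-0.01,0,0.01],0],
    [[-0.01,0,0.03],0],
    [[-0.01,0,0.05],0],
    [[-0.01,0,0.065],0],
    [[-0.005,0,0.067],0],
    [[0.01,0,0.067],0],
    [[0.022,0,0.067],0],
    [[0.032,0,0.067],0],
    [[0.038,0,0.067],0],
    [[0.04,0,0.067],0],
    [[0.04,0,0.067],0]
  ]
}}

```text
time_s: 7.22
eef_pos: [0.5173, -0.1443, 0.0028]
eef_rot: [-0.536, -0.46, 0.537, -0.46]
contact_force: [1.2, -0.2, -0.4]
width: -0.001
```

```bash
python3 w.py w3|head -3;python3 - <<'E'
from h import *
im,d=env.capture('side');cv2.imwrite('pics/s3.png',cv2.resize(im[200:310,280:420,::-1],None,fx=5,fy=5,interpolation=2))
J=np.load('pics/w3.npy')
for v_ in (284,290,292,300,320): print(v_,J[v_,310].round(4))
E
```

```text
t 7.22 jig [-0.2054  0.0003  0.0028] F jig [-0.  -1.3 -0.4] w -0.001 ang y,z [ -8.8 -98.8] q [ 0.03  0.82  0.29  1.98 -0.54  0.42  0.58]
pre2 [-0.0422 -0.0038 -0.0004]
34490 [[-0.1611 -0.0276  0.0354]
284 [-0.1976  0.0032  0.017 ]
290 [-0.195   0.003   0.0297]
292 [-0.1947  0.0029  0.0322]
300 [-0.1949  0.0028  0.0387]
320 [-0.1949  0.0025  0.0535]
```

View pics/s3.png

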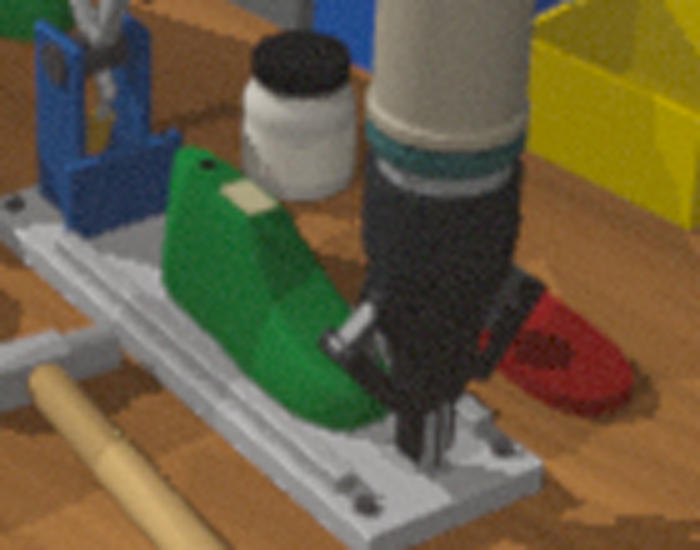

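View pics/w3.png

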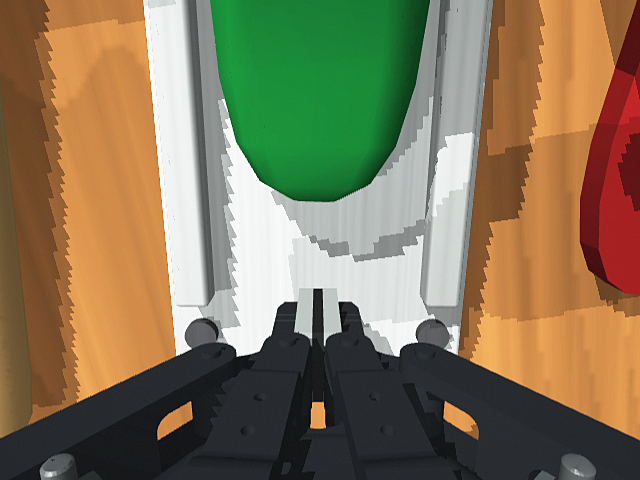

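Fingertips are now about 10 mm above the bed at (318,290), with the toe ahead of them and centred at (318,200). Pushing.

Emit:
{"api": "play_rows", "payload": {
  "commands": [
    [[0.001,0,-0.012],0],
    [[0.001,0,-0.022],0],
    [[0.001,0,-0.028],0],
    [[0.001,0,-0.033],0],
    [[0.001,0,-0.038],0],
    [[0.001,0,-0.044],0],
    [[0.001,0,-0.05],0],
    [[0.001,0,-0.056],0],
    [[0.001,0,-0.062],0],
    [[0.001,0,-0.068],0],
    [[0.001,0,-0.074],0],
    [[0.001,0,-0.076],0]
  ]
}}

```text
time_s: 8.82
eef_pos: [0.5293, -0.0688, 0.0021]
eef_rot: [-0.536, -0.46, 0.537, -0.461]
contact_force: [-0.7, -2.9, 0.4]
width: 0.003
```

```bash
python3 w.py w4;python3 - <<'E'
from h import *
im,d=env.capture('side');cv2.imwrite('pics/s4.png',cv2.resize(im[200:310,270:410,::-1],None,fx=5,fy=5,interpolation=2))
E
```

```text
t 8.82 jig [-0.129   0.      0.0021] F jig [-3.   0.2  0.4] w 0.003 ang y,z [ -8.8 -98.8] q [-0.12  0.82  0.3   1.99 -0.57  0.41  0.47]
pre2 [-0.0428 -0.0041  0.076 ]
54598 [[-0.1152 -0.0267  0.0387]
 [-0.0645  0.0008  0.0598]
 [-0.0401  0.0282  0.0772]]
-0.12 1319 [-0.0135  0.0159] 0.046
-0.11 3358 [-0.019   0.0208] 0.05
-0.1 4898 [-0.023   0.0252] 0.053
-0.09 6024 [-0.0254  0.0275] 0.056
-0.08 7185 [-0.0264  0.0282] 0.061
-0.07 8694 [-0.0268  0.0284] 0.066
-0.06 10776 [-0.0261  0.0271] 0.073
-0.05 12080 [-0.0249  0.0254] 0.079
-0.04 264 [-0.0266  0.0277] 0.071
```

View pics/s4.png

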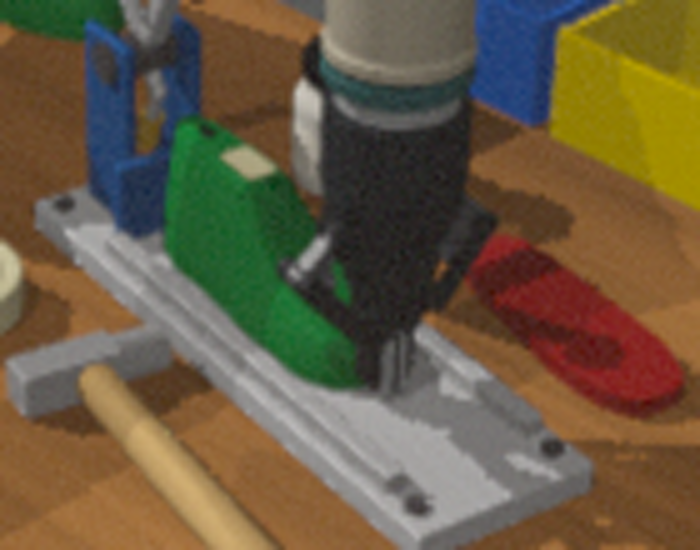

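View pics/w4.png

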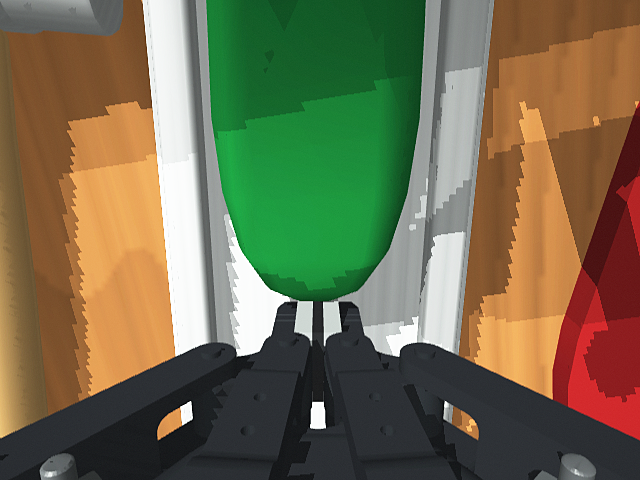

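The fingertips are on the toe at (318,300), pushing with 3 N and the last straight. About 8 mm remains, so I'll go on in small steps and watch the force.

Emit:
{"api": "play_rows", "payload": {
  "commands": [
    [[0,0,-0.003],0],
    [[0,0,-0.005],0],
    [[0,0,-0.007],0],
    [[0,0,-0.008],0],
    [[0,0,-0.009],0],
    [[0,0,-0.009],0]
  ]
}}

```text
time_s: 9.68
eef_pos: [0.5302, -0.0621, 0.0021]
eef_rot: [-0.536, -0.459, 0.538, -0.461]
contact_force: [-1.5, -8.1, -0.1]
width: -0.002
```

```bash
python3 -c "
from h import *
rep()"
```

```text
t 9.68 jig [-1.223e-01  1.000e-04  2.100e-03] F jig [-8.3  0.2 -0.1] w -0.002 ang y,z [ -8.9 -98.9] q [-0.14  0.82  0.31  1.99 -0.57  0.41  0.46]
```

Emit:
{"api": "play_rows", "payload": {
  "commands": [
    [[0,0,-0.003],0],
    [[0,0,-0.005],0],
    [[0,0,-0.006],0],
    [[0,0,-0.006],0]
  ]
}}

```text
time_s: 10.18
eef_pos: [0.5302, -0.0622, 0.0022]
eef_rot: [-0.536, -0.456, 0.541, -0.461]
contact_force: [-3.5, -14.3, 0.6]
width: -0.001
```

```bash
python3 -c "
from h import *
rep()"; python3 w.py w5|tail -12;python3 - <<'E'
from h import *
im,d=env.capture('side');cv2.imwrite('pics/s5.png',cv2.resize(im[190:280,260:380,::-1],None,fx=6,fy=6,interpolation=2))
E
```

```text
t 10.18 jig [-0.1224  0.      0.0022] F jig [-14.7   1.2   0.6] w -0.001 ang y,z [ -9.1 -99.1] q [-0.15  0.82  0.32  1.99 -0.57  0.41  0.45]
 [-0.0574  0.001   0.06  ]
 [-0.0331  0.0283  0.0775]]
-0.12 105 [-0.0058  0.0097] 0.04
-0.11 2057 [-0.0149  0.0175] 0.047
-0.1 3891 [-0.0208  0.023 ] 0.051
-0.09 5222 [-0.0236  0.0261] 0.053
-0.08 6334 [-0.0259  0.028 ] 0.057
-0.07 7611 [-0.0263  0.0284] 0.062
-0.06 9291 [-0.0265  0.0284] 0.068
-0.05 11633 [-0.0256  0.0266] 0.076
-0.04 8782 [-0.0249  0.0259] 0.079
-0.03 29 [-0.0258  0.0271] 0.058
```

View pics/s5.png

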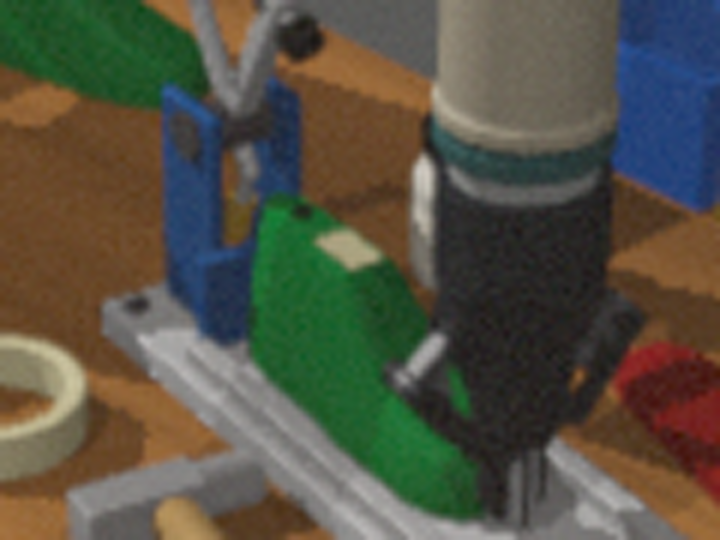

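The last is seated: the force rose from 8 to 15 N with no further motion, and the toe is at x ≈ -0.112 against the expected -0.110. Backing off and lifting.

Emit:
{"api": "play_rows", "payload": {
  "commands": [
    [[0,0,0.015],0],
    [[0,0,0.035],0],
    [[-0.02,0,0.045],0],
    [[-0.06,0,0.045],0],
    [[-0.11,0,0.04],0],
    [[-0.16,0,0.03],0],
    [[-0.21,0,0.02],0],
    [[-0.25,0,0.01],0],
    [[-0.26,0,0],0],
    [[-0.26,0,0],0]
  ]
}}

```text
time_s: 11.52
eef_pos: [0.5303, -0.0578, 0.2618]
eef_rot: [-0.535, -0.457, 0.54, -0.462]
contact_force: [-0.2, 0.3, -0.6]
width: 0.003
```

```bash
python3 -c "
from h import *
rep(over=(.2,.0,.26))"; python3 w.py w6;python3 - <<'E'
from h import *
im,d=env.capture('side');cv2.imwrite('pics/s6.png',cv2.resize(im[160:280,240:400,::-1],None,fx=5,fy=5,interpolation=2))
E
```

```text
t 11.52 jig [-0.118   0.0007  0.2618] F jig [ 0.3  0.3 -0.6] w 0.003 ang y,z [ -9. -99.] q [-0.36  0.46  0.61  1.79 -0.3   0.99  0.21]
over [-1.00e-03 -2.00e-04 -3.18e-01]
t 11.52 jig [-0.118   0.0007  0.2618] F jig [ 0.3  0.3 -0.6] w 0.003 ang y,z [ -9. -99.] q [-0.36  0.46  0.61  1.79 -0.3   0.99  0.21]
pre2 [ 0.2176 -0.0032  0.085 ]
10404 [[-0.1089 -0.0279  0.0329]
 [-0.0359  0.0009  0.0679]
 [ 0.0352  0.03    0.097 ]]
-0.12 30 [-0.006   0.0091] 0.04
-0.11 364 [-0.0183  0.0204] 0.047
-0.1 549 [-0.023   0.0258] 0.051
-0.09 666 [-0.0254  0.0282] 0.054
-0.08 715 [-0.0275  0.0302] 0.058
-0.07 792 [-0.028   0.0307] 0.062
-0.06 874 [-0.0283  0.0311] 0.067
-0.05 867 [-0.0279  0.0309] 0.074
-0.04 901 [-0.0265  0.0293] 0.082
-0.03 915 [-0.0252  0.0278] 0.09
-0.02 880 [-0.0238  0.0252] 0.098
-0.01 516 [-0.0238  0.0251] 0.098
0.0 509 [-0.0239  0.0253] 0.098
0.01 538 [-0.024   0.0254] 0.098
0.02 943 [-0.0233  0.0249] 0.098
0.03 344 [-0.023   0.0246] 0.098
```

View pics/s6.png

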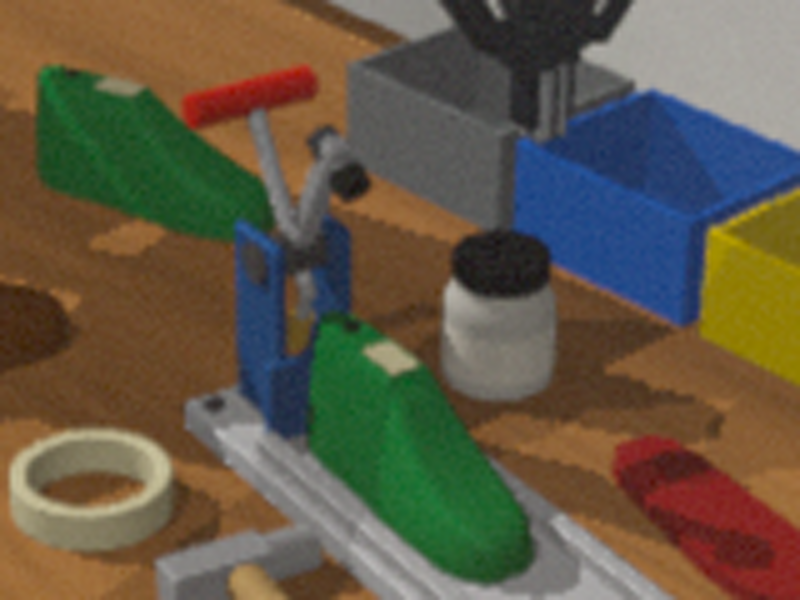

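View pics/w6.png

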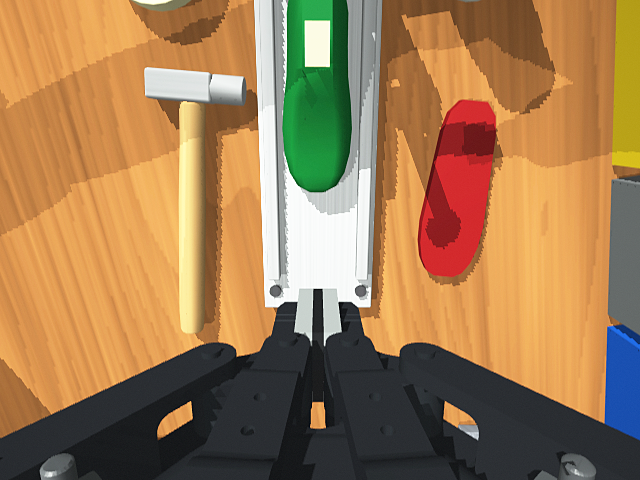

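The heel is against the blue stop and the last is straight: toe at (318,190), measured -0.11. Now over the clamp to behind the crossbar.

Emit:
{"api": "play_rows", "payload": {
  "commands": [
    [[-0.01,0,-0.025],0],
    [[-0.01,0,-0.06],0],
    [[-0.01,0,-0.1],0],
    [[-0.01,0,-0.14],0],
    [[-0.01,0,-0.18],0],
    [[-0.01,0,-0.22],0],
    [[-0.01,0,-0.26],0],
    [[-0.01,0,-0.295],0],
    [[-0.01,0,-0.318],0],
    [[-0.01,0,-0.325],0],
    [[0,0,-0.325],0],
    [[0,0,-0.325],0]
  ]
}}

```text
time_s: 13.12
eef_pos: [0.5799, 0.2596, 0.2562]
eef_rot: [-0.534, -0.456, 0.543, -0.46]
contact_force: [1.0, 0.0, -0.6]
width: 0.002
```

```bash
python3 - <<'E'
from h import *
rep(down=(.203,.0,.157))
im,d=env.capture('side');cv2.imwrite('pics/s7.png',cv2.resize(im[120:240,220:380,::-1],None,fx=5,fy=5,interpolation=2))
P=(cloud('side',d)-O)@JR;hsv=cv2.cvtColor(im,cv2.COLOR_RGB2HSV)
b=np.zeros((480,640),bool);b[160:200,265:315]=1
m=b&((hsv[...,0]<8)|(hsv[...,0]>172))&(hsv[...,1]>150)&(P[...,2]>.15)&(P[...,2]<.25)
print('red',m.sum(),np.percentile(P[m],[3,50,97],axis=0).round(4))
E
```

```text
t 13.12 jig [2.032e-01 2.000e-04 2.562e-01] F jig [ 0.2 -0.9 -0.6] w 0.002 ang y,z [ -9.2 -99.2] q [-0.8   0.63  0.58  1.5  -0.35  1.12 -0.32]
down [ 0.0992  0.0005 -0.001 ]
red 173 [[ 0.1375 -0.036   0.1899]
 [ 0.1436  0.0037  0.1997]
 [ 0.1544  0.0403  0.2054]]
```

View pics/s7.png

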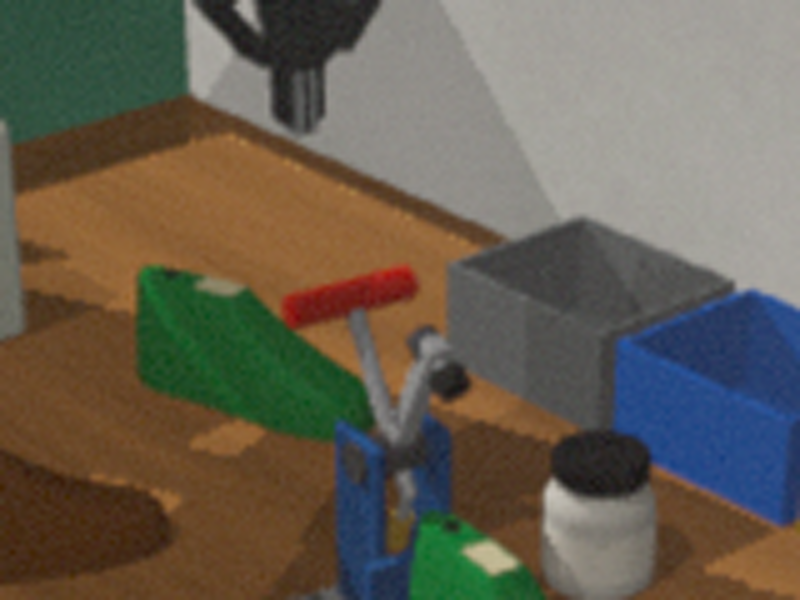

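Emit:
{"api": "play_rows", "payload": {
  "commands": [
    [[0.02,0,0],0],
    [[0.045,0,0],0],
    [[0.07,0,0],0],
    [[0.088,0,0],0],
    [[0.096,0,0],0],
    [[0.099,0,0],0],
    [[0.099,0,0],0]
  ]
}}

```text
time_s: 14.05
eef_pos: [0.5803, 0.2588, 0.1584]
eef_rot: [-0.535, -0.456, 0.542, -0.46]
contact_force: [-0.3, -0.6, -0.4]
width: 0.002
```

```bash
python3 - <<'E'
from h import *
rep(touch=(.174,.0,.157),centre=(.12,0,.157),past=(.105,0,.157))
im,d=env.capture('side');cv2.imwrite('pics/s8.png',cv2.resize(im[120:240,220:380,::-1],None,fx=5,fy=5,interpolation=2))
E
```

```text
t 14.05 jig [ 0.2025 -0.0003  0.1584] F jig [-0.6  0.2 -0.4] w 0.002 ang y,z [ -9.2 -99.2] q [-0.77  0.72  0.52  1.62 -0.42  0.92 -0.26]
touch [ 0.0017 -0.0001  0.0285]
centre [0.0023 0.0003 0.0825]
past [0.0025 0.0004 0.0975]
```

View pics/s8.png

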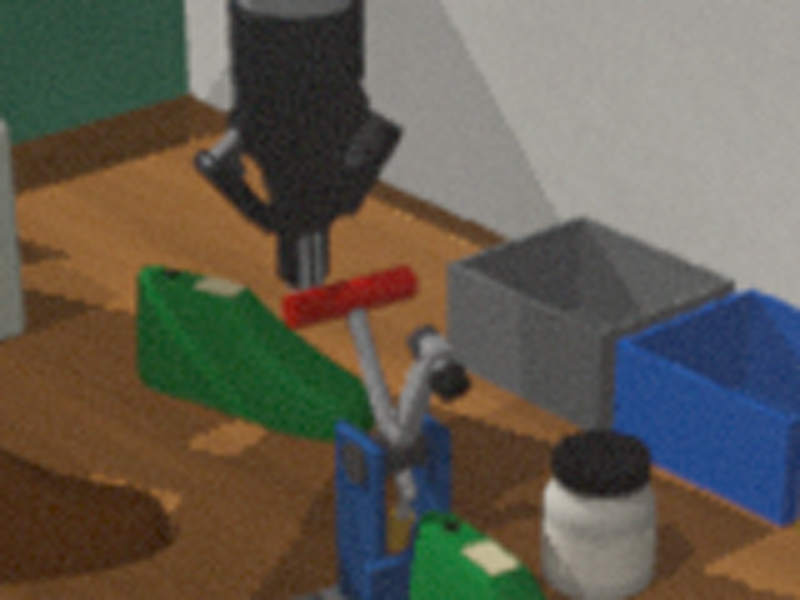

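Emit:
{"api": "play_rows", "payload": {
  "commands": [
    [[0.001,0,0.01],0],
    [[0.001,0,0.018],0],
    [[0.001,0,0.024],0],
    [[0.001,0,0.028],0],
    [[0.001,0,0.032],0],
    [[0.001,0,0.037],0],
    [[0.001,0,0.043],0],
    [[0.001,0,0.05],0]
  ]
}}

```text
time_s: 15.1
eef_pos: [0.5746, 0.2168, 0.1604]
eef_rot: [0.538, 0.459, -0.537, 0.46]
contact_force: [1.4, 10.2, 7.7]
width: 0.003
```

```bash
python3 - <<'E'
from h import *
rep(centre=(.12,0,.157),past=(.105,0,.157))
im,d=env.capture('side');cv2.imwrite('pics/s9.png',cv2.resize(im[120:240,220:380,::-1],None,fx=5,fy=5,interpolation=2))
E
```

```text
t 15.1 jig [ 0.1602 -0.0011  0.1604] F jig [10.3  0.1  7.7] w 0.003 ang y,z [ -8.9 -98.9] q [-0.72  0.69  0.52  1.69 -0.42  0.88 -0.18]
centre [ 0.0034 -0.001   0.0402]
past [ 0.0034 -0.001   0.0552]
```

View pics/s9.png

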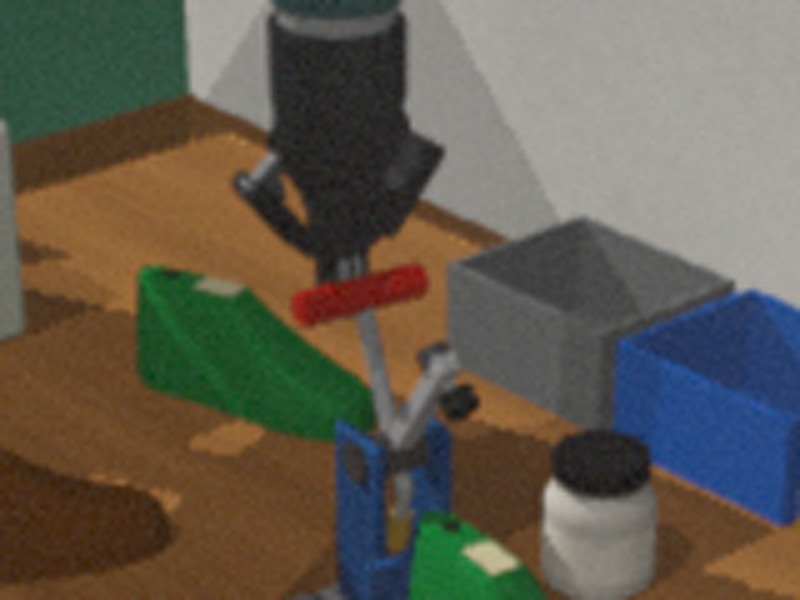

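The bar is moving with the fingers, at 10 N. I'll carry on past centre.

Emit:
{"api": "play_rows", "payload": {
  "commands": [
    [[0,0,0.01],0],
    [[0,0,0.017],0],
    [[0,0,0.024],0],
    [[0,0,0.031],0],
    [[0,0,0.038],0],
    [[0,0,0.045],0],
    [[0,0,0.052],0],
    [[0,0,0.056],0],
    [[0,0,0.056],0]
  ]
}}

```text
time_s: 16.27
eef_pos: [0.5655, 0.1587, 0.1605]
eef_rot: [-0.538, -0.458, 0.538, -0.46]
contact_force: [-0.5, -0.2, 0.4]
width: 0.001
```

```bash
python3 - <<'E'
from h import *
rep()
im,d=env.capture('side');cv2.imwrite('pics/s10.png',cv2.resize(im[120:240,220:380,::-1],None,fx=5,fy=5,interpolation=2))
E
```

```text
t 16.27 jig [ 0.1013 -0.001   0.1605] F jig [-0.3  0.4  0.4] w 0.001 ang y,z [ -9.1 -99.1] q [-0.64  0.65  0.51  1.76 -0.41  0.84 -0.1 ]
```

View pics/s10.png

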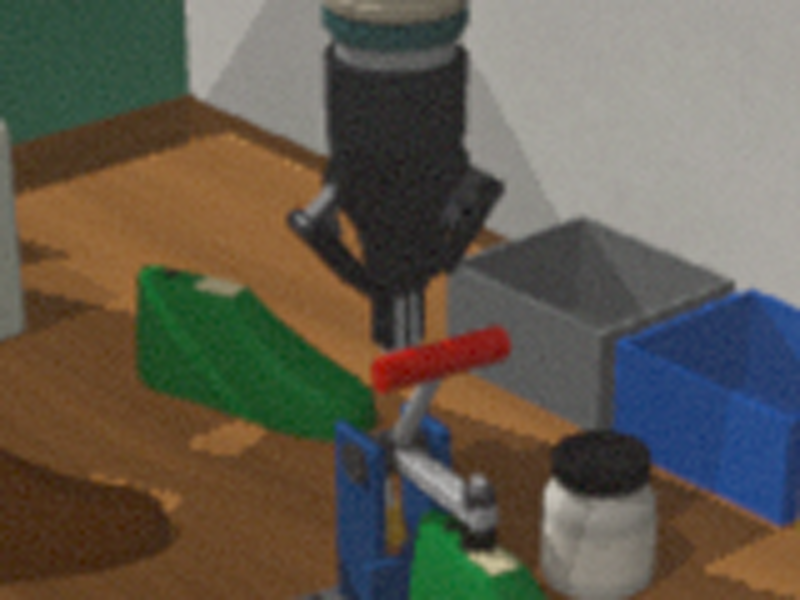

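The clamp has snapped shut with its foot on the last, and the force is zero. I'll back off, lift clear and verify.

Emit:
{"api": "play_rows", "payload": {
  "commands": [
    [[0,0,-0.015],0],
    [[0,0,-0.035],0],
    [[-0.03,0,-0.06],0],
    [[-0.07,0,-0.085],0],
    [[-0.11,0,-0.115],0],
    [[-0.12,0,-0.15],0],
    [[-0.12,0.03,-0.18],0],
    [[-0.12,-0.02,-0.2],0],
    [[-0.12,-0.06,-0.22],0],
    [[-0.12,-0.1,-0.24],0],
    [[-0.12,-0.1,-0.25],0],
    [[-0.12,-0.1,-0.25],0]
  ]
}}

```text
time_s: 17.82
eef_pos: [0.5055, 0.424, 0.2793]
eef_rot: [0.537, 0.458, -0.537, 0.461]
contact_force: [0.8, -0.7, 0.2]
width: -0.002
```

```bash
python3 - <<'E'
from h import *
rep()
im,d=env.capture('side');cv2.imwrite('pics/s11.png',cv2.resize(im[150:300,230:430,::-1],None,fx=4,fy=4,interpolation=2))
im,d=env.capture('top');cv2.imwrite('pics/t11.png',im[...,::-1])
P=(cloud('top',d)-O)@JR;hsv=cv2.cvtColor(im,cv2.COLOR_RGB2HSV)
b=np.zeros((480,640),bool);b[170:270,205:390]=1
m=b&((hsv[...,0]<8)|(hsv[...,0]>172))&(hsv[...,1]>150)&(P[...,2]>.15)&(P[...,2]<.25)
if m.sum()>5: print('red',m.sum(),np.percentile(P[m],[3,50,97],axis=0).round(4))
m=b&(hsv[...,0]>45)&(hsv[...,0]<85)&(hsv[...,1]>120)&(P[...,2]>.02)&(P[...,2]<.2)
if m.sum()>5: print('green',m.sum(),np.percentile(P[m],[1,50,99],axis=0).round(4))
E
```

```text
t 17.82 jig [0.3543 0.0989 0.2793] F jig [-0.5 -0.9  0.2] w -0.002 ang y,z [ -8.9 -98.9] q [-1.06  0.64  0.58  1.41 -0.36  1.2  -0.59]
red 263 [[ 0.0483 -0.036   0.1974]
 [ 0.056   0.0009  0.2041]
 [ 0.0654  0.0395  0.2085]]
green 1095 [[-0.105  -0.0184  0.0283]
 [-0.0358  0.0146  0.0617]
 [ 0.0648  0.0315  0.0985]]
```

View pics/s11.png

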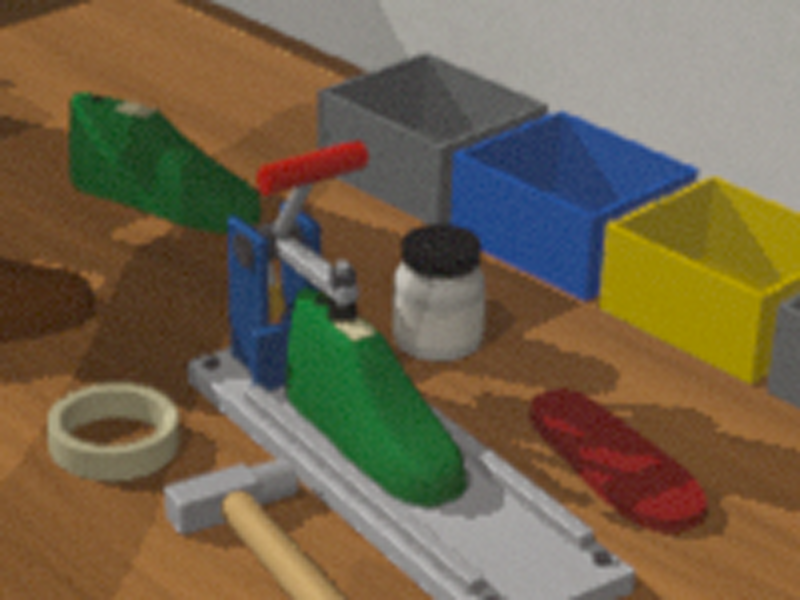

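View pics/t11.png

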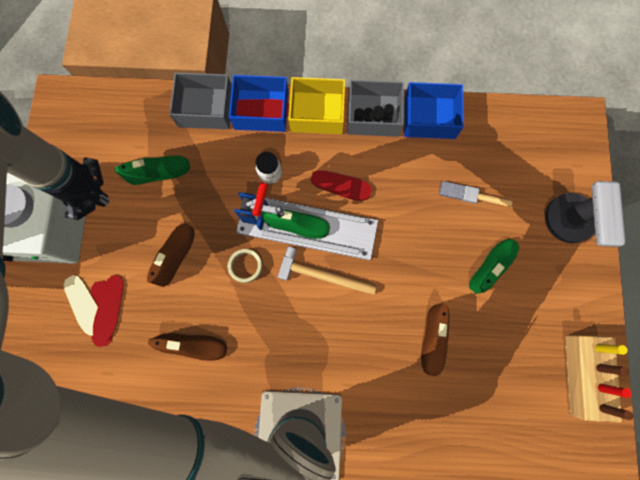

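The pictures show the crossbar over the last at x ≈ 0.057 (shut is 0.058), the foot on the cone, the heel at the stop, and the other things unmoved. The arm is clear, so I'm handing in.

```bash
python3 -c "
from bench import env
print(env.finish_job())"
```

```text
the job is handed in; nothing more can be done
None
```

The last is locked down: I pushed it by the toe until its heel met the blue stop, then pushed the red crossbar past centre, and the clamp snapped shut. I handed in at about 18 s, with the arm clear.

**Last checks:**
- **Heel at the stop:** the push force rose from 8 to 15 N with no further motion, and the toe measured about -0.11 m (expected -0.110).
- **Clamp shut:** the crossbar measured x ≈ 0.057 m (shut is 0.058). The picture shows the foot on the cone top; I did not measure its pressing force.
- **Other things on the bench:** none appear to have moved in the before and after pictures.

**One disagreement:** the wrist and side cameras both showed the closed fingertips about 25 mm behind the reported TCP, not 17 mm ahead as stated. Because of this my first push passed over the toe without touching it. I corrected the height by the measured offset and pushed again.

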